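Unstack the nested cup

TASK

Two white stoneware cups are stuck one inside the other. Pull the upper cup straight up off the lower one, which must stay standing where it is, and set it down (do not drop it) upright on the wooden chopping board, wholly on the board, and let go. Leave the third cup, which stands alone, where it is.

Things in the scene. Friction and masses are not known exactly. Their poses are not given: they have to be found in the camera images.
- upper_cup: Upper nested cup, to be moved: plain white, round, tapered, 105 mm high, outer diameter 40 mm at the foot, 60 at the rim, wall 4, no handle, 0.2 kg. Origin: centre of its underside, z up. Its lower 45 mm sit in the lower cup, the top 60 mm (49 to 60 mm across) stand free above the lower rim. Soft bumps hold it: 1 to 4 N beyond its weight break it free within 20 mm; after 45 mm it is clear.
- lower_cup: The lower of the two nested cups: same shape and size (105 mm high, 40 mm foot, 60 mm rim), but heavier (about 0.6 kg); stands loose on the worktop. Origin at the centre of its underside, z up; the rim is 105 mm above it. The stack is 165 mm high.
- single_cup: A third, single cup of the same shape and size that stands alone and empty on the worktop (rim 105 mm high), 0.1 to 0.32 m from the stack; which of the two places holds the stack changes. Leave it alone. Origin at the centre of its underside, z up.
- board: Wooden chopping board lying flat and fixed on the worktop to the robot's left, 200 mm along its x axis, 300 mm along its y axis, 22 mm thick, empty. Origin at the centre of its underside, z up; its top is 22 mm above the origin.
Not all that is in view belongs to the job. What is shaped like the lower_cup but red is not meant.

How it is judged:
On the way:
1. the upper cup is pulled straight up clear of the lower one, which stays standing (z of upper_cup in the frame of lower_cup above 0.107 m and horizontal distance between upper_cup and lower_cup below 0.03 m and angle between upper_cup's own z axis and vertical below 0.26 rad and height (world z) of lower_cup below 0.008 m and angle between lower_cup's own z axis and vertical below 0.1 rad), for 0.04 s.
At the end, for the whole second after the job is handed in: The cup that was on top stands upright (within 6 degrees) and at rest on the board, its foot's centre at least 15 mm inside the board's edges; the lower cup stands upright within 25 mm of where it was, and the single cup upright within 20 mm of where it was (x of upper_cup in the frame of board between -0.085 and 0.085 m and y of upper_cup in the frame of board between -0.135 and 0.135 m and z of upper_cup in the frame of board between 0.016 and 0.028 m and angle between each of upper_cup, lower_cup, single_cup's own z axis and vertical below 0.1 rad and linear speed of upper_cup below 0.02 m/s and distance of lower_cup from where it was at the start of the episode below 0.025 m and distance of single_cup from where it was at the start of the episode below 0.02 m); the robot touches nothing.
It fails at once if the lower cup is lifted more than 15 mm off the worktop, shifted more than 40 mm or tipped (height (world z) of lower_cup above 0.015 m or distance of lower_cup from where it was at the start of the episode above 0.04 m or angle between lower_cup's own z axis and vertical above 0.35 rad).
It fails at once if the single cup is shifted more than 20 mm or tipped (distance of single_cup from where it was at the start of the episode above 0.02 m or angle between single_cup's own z axis and vertical above 0.26 rad).
It fails at once if the cup is dropped: out of the fingers more than 30 mm above the board (contact force between the fingers and upper_cup below 0.05 N and z of upper_cup in the frame of board above 0.052 m and horizontal distance between upper_cup and lower_cup above 0.05 m).
It also fails if it takes over 40 s, if anything falls off the work surface, if the arm or the gripper's body presses on something with over 40 N, if the wrist force passes 120 N, or if a joint passes its speed limit or range.

ROBOT

A 6-joint arm with a two-finger parallel gripper is mounted at the origin on a cart in front of the work surface, level with it; the furniture and walls round the work are solid. World frame = base frame: x ahead of the robot, y to its left, z up, the work surface at z = 0. Lengths are in m, angles in rad, forces in N, time in s.
With the tool pointing down it reaches from about 0.325 to 0.925 m from the base axis. Payload 3.1 kg.
Tool frame: the origin (TCP) lies midway between the tips of the shut fingers; the grasp point (between the pads) lies 19 mm behind it (bot.grip_point_offset is the distance from the TCP to the grasp point, in m); z points along the fingers, y is the line along which they close (so a half turn about z gives the same grasp; the last joint's range is limited). The gripper opens to 85 mm and grips with 20 to 120 N. Pads are 22 mm wide; open, the fingers measure 114 mm over their backs; the gripper's body (76 mm by 85 mm) begins 54 mm behind the grasp point. The pads swing forward as they close: fully open they stand 13 mm farther back than shut.
Start: joints at [-1.288, 0.217, 1.613, -0, 1.311, -0.112], TCP at [0.24, -0.577, 0.231] pointing down, gripper open.
Joint ranges: [-2.75, 2.75], [-0.78, 2.1], [0.31, 2.55], [-1.13, 4.27], [0.13, 2.63], [-2.58, 2.58]. Speed limits (rad/s): [2.79, 2.79, 3.14, 3.14, 3.14, 3.14].

INTERFACE

Orientations are given as a rotation vector (axis times angle).
In Python, from plant import bot gives the robot as it stands.
- The arm moves only by the tool step_arm, never from a script. Its argument "moves" is a list of rows, each an object with "claw": the finger opening in mm, from 0 to 85.4; "travel": the shift along the world's x, y, z in mm, a list of three; "spin": the turn about the world's z in rad. In form: [{"claw": claw, "travel": [dx, dy, dz], "spin": spin}, ...]. A call has exactly 5 rows; each row shifts and turns the commanded pose from where the row before left it; what a row does not reach is not made up. A row lasts 1/12 s, in which the tool goes at most 41.7 mm and 7.16 degrees, less where a joint would pass 70% of its speed; a pose out of reach is approached as far as the arm can. A call with a gripper value outside its range is refused whole. The fingers move at their own pace and stop on an object; "force" is the grip in N (left out, the last holds). Time passes only in rows, so rows that do not move let the fingers close, or fill a call up. It gives the time, the measured TCP pose, the force, the opening and the grip force at its end, in the units of the state.
- bot.read_state(): the state, without advancing time (a new reading comes with each control period).
- bot.snapshot(name): name is "scene" or "side" or "wrist"; returns the picture (420x560x3 uint8, red, green, blue); there is no depth.
- bot.camera_info(name): a dict with "vfov" (degrees; the focal length in pixels is half the picture's height over the tangent of half this angle, whatever the lens; pixels are square), "cx", "cy" (the principal point, pixels), "R" (3x3) and "t" (3): a world point X has camera coordinates R X + t. Camera axes: x right, y down, z forward; pixel columns grow to the right and rows downward; lengths in m; the calibration is good to about 2 mm. A picture is of the moment at which its call begins: read the wrist's pose just before it. camera_info takes no time and is no camera call; for the wrist camera it gives the pose at the moment of the call.
- bot.hand_in(): hands the job in; it is judged then, once.
The state is a dict: "time_s": time; "joints": joint angles; "qd": joint speeds; "joint_torque": joint torques, N m; "position": TCP position; "ee_rot": TCP orientation; "force": force on the tool from outside, world axes, zero at the start; "wrist_torque": the same for the moment, N m; "width": finger opening in m; "gripper_force": force on a finger pad.
Only numpy, scipy, OpenCV 4.12 (cv2) and the standard library are available. Lean on these libraries where they do the work, as an engineer would, in place of code of your own. Each camera call takes 0.05 s, during which the arm holds its last target. There are 200 camera calls.

## Working session

There is one attempt and no reset: what is moved stays moved. The work goes in short steps, Python scripts to look and compute and a tool call to move; the robot and the scene stay as the last step left them, time stands still between calls to the robot, and variables do not carry over. Pictures are saved under pics/ and viewed, at most 10 in all, crops included, and the job is handed in when it is done.

Besides the shell and the picture viewer there is one more tool, called after "Emit:" as name(argument=value, ...) on one line, values as JSON. step_arm: Moves the arm, as the interface text tells. Its arguments: {"type":"object","properties":{"moves":{"type":"array"},"force":{"type":"number"}},"required":["moves"]}

```bash
mkdir -p pics; python3 - <<'E'
from plant import bot
import cv2,numpy as np
for n in("scene","side"):
    im=bot.snapshot(n); cv2.imwrite(f"pics/{n}0.png",im[:,:,::-1]); c=bot.camera_info(n); print(n,c)
s=bot.read_state(); print(s["time_s"],s["position"],s["ee_rot"],s["width"],bot.grip_point_offset)
E
```

```text
scene {'vfov': 42.082768043748224, 'cx': 284.9745094673039, 'cy': 213.64784933149457, 'R': array([[-0.88440949, -0.46663601,  0.00840722],
       [-0.21766592,  0.39647102, -0.8918701 ],
       [ 0.41284549, -0.79060835, -0.45221349]]), 't': array([0.43138454, 0.16667828, 0.89539809])}
side {'vfov': 51.99517311776779, 'cx': 275.6541824570177, 'cy': 210.4341577999433, 'R': array([[-0.9133357 , -0.40681551, -0.01786158],
       [-0.24781027,  0.59009097, -0.76836366],
       [ 0.32312221, -0.69734768, -0.63976421]]), 't': array([0.43525913, 0.1714199 , 0.84207335])}
0.1 [ 0.24020261 -0.57620399  0.23010765] [-3.07848780e+00 -6.15603444e-01  2.63870247e-04] 0.08540991605469053 0.0187
```

View pics/scene0.png

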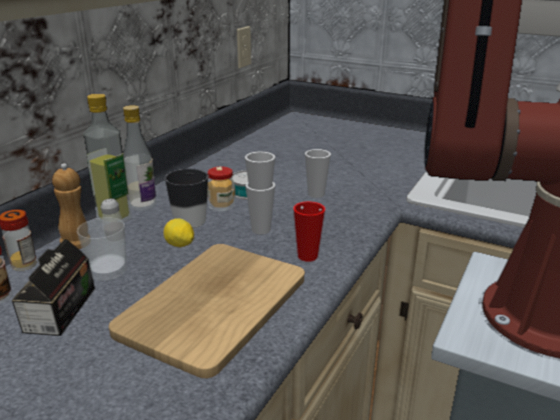

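View pics/side0.png

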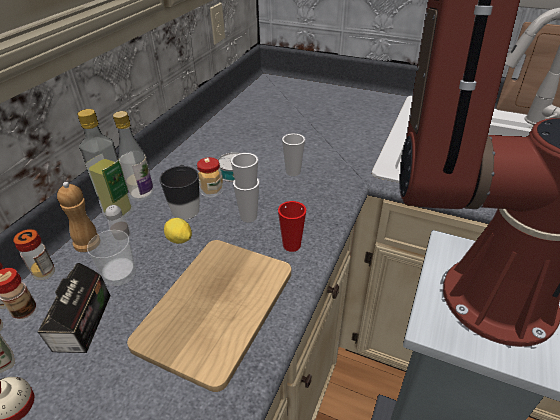

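The scene view shows the stack with its rim at about (260,158), the single cup's rim at (317,155), the red cup's at (309,209), and the board around (212,305). In the side view the same things are at (245,160), (293,139), (292,207) and (212,310). Next I'll cast rays onto the known heights.

```bash
cat > h.py <<'E'
import numpy as np,cv2
def ray(c,px,z,h=420):
    f=h/2/np.tan(np.radians(c["vfov"])/2); R=np.array(c["R"]);o=-R.T@c["t"]
    d=R.T@np.array([(px[0]-c["cx"])/f,(px[1]-c["cy"])/f,1]); return o+d*(z-o[2])/d[2]
def proj(c,X,h=420):
    f=h/2/np.tan(np.radians(c["vfov"])/2); p=np.array(c["R"])@X+c["t"]; return f*p[:2]/p[2]+[c["cx"],c["cy"]]
E
python3 - <<'E'
from plant import bot
from h import *
np.set_printoptions(precision=3,suppress=True)
P={"scene":dict(stack=(260,158.5,.165),low=(260.5,188,.105),single=(317.5,155.5,.105),red=(309.5,210,.105),jar=(220,174,.08)),
"side":dict(stack=(245,160,.165),low=(246,184,.105),single=(293.5,140,.105),red=(292,209,.105),jar=(208,164,.08))}
for n in P:
    c=bot.camera_info(n)
    for k,v in P[n].items(): print(n,k,ray(c,v[:2],v[2]))
    im=cv2.imread(f"pics/{n}0.png"); hsv=cv2.cvtColor(im,cv2.COLOR_BGR2HSV)
    m=cv2.inRange(hsv,(8,60,90),(25,200,255)); m[:235]=0; m[:,:110]=0;m[:,320:]=0
    m=cv2.morphologyEx(m,cv2.MORPH_CLOSE,np.ones((5,5)))
    ct=max(cv2.findContours(m,0,2)[0],key=cv2.contourArea)[:,0]
    W=np.array([ray(c,p,.022)[:2] for p in ct],np.float32)
    print(n,"board",cv2.minAreaRect(W),cv2.contourArea(ct))
E
```

```text
scene stack [ 0.553 -0.016  0.165]
scene low [ 0.549 -0.011  0.105]
scene single [ 0.526 -0.23   0.105]
scene red [0.422 0.031 0.105]
scene jar [ 0.694 -0.081  0.08 ]
scene board ((0.49163028597831726, 0.24730193614959717), (0.3110407292842865, 0.20398783683776855), 89.10501861572266) 13748.0
side stack [ 0.558 -0.027  0.165]
side low [ 0.557 -0.021  0.105]
side single [ 0.531 -0.24   0.105]
side red [0.428 0.021 0.105]
side jar [ 0.701 -0.089  0.08 ]
side board ((0.49335724115371704, 0.2432660609483719), (0.3044162690639496, 0.2037307620048523), 88.90798950195312) 13614.0
```

Emit:
step_arm(moves=[{"claw": 85,"travel": [15,30,20],"spin": 0},{"claw": 85,"travel": [15,30,20],"spin": 0},{"claw": 85,"travel": [20,36,0],"spin": 0},{"claw": 85,"travel": [20,36,0],"spin": 0},{"claw": 85,"travel": [20,36,0],"spin": 0}])

```text
time_s: 0.52
position: [0.3308, -0.4074, 0.2713]
ee_rot: [3.081, 0.614, 0.0]
force: [0.8, -0.4, -0.1]
width: 0.0853
gripper_force: 0.0
```

Emit:
step_arm(moves=[{"claw": 85,"travel": [20,36,0],"spin": 0},{"claw": 85,"travel": [20,36,0],"spin": 0},{"claw": 85,"travel": [20,36,0],"spin": 0},{"claw": 85,"travel": [20,36,0],"spin": 0},{"claw": 85,"travel": [20,36,0],"spin": 0}])

```text
time_s: 0.93
position: [0.4307, -0.2268, 0.2709]
ee_rot: [-3.08, -0.616, 0.0]
force: [0.5, -0.6, 0.4]
width: 0.0847
gripper_force: 0.0
```

Emit:
step_arm(moves=[{"claw": 85,"travel": [20,36,0],"spin": 0},{"claw": 85,"travel": [20,36,0],"spin": 0},{"claw": 85,"travel": [15,30,0],"spin": 0},{"claw": 85,"travel": [0,0,0],"spin": 0},{"claw": 85,"travel": [0,0,0],"spin": 0}])

```text
time_s: 1.35
position: [0.4855, -0.1252, 0.2707]
ee_rot: [-3.079, -0.622, 0.002]
force: [-0.8, 0.9, -0.5]
width: 0.0849
gripper_force: 0.0
```

```bash
python3 - <<'E'
from plant import bot
from h import *
s=bot.read_state(); print(s["time_s"],s["position"],s["ee_rot"])
c=bot.camera_info("wrist"); print(c)
im=bot.snapshot("wrist"); cv2.imwrite("pics/w1.png",im[:,:,::-1])
print(proj(c,np.array([.553,-.018,.165])))
E
```

```text
1.35 [ 0.48551185 -0.12524939  0.27071733] [-3.07898731e+00 -6.22438337e-01  1.87461745e-03]
{'vfov': 60.047421831731015, 'cx': 278.13916394935615, 'cy': 206.2067171843159, 'R': array([[ 3.89144518e-01, -9.21176709e-01, -1.23238951e-04],
       [-8.70824310e-01, -3.67917126e-01,  3.26039889e-01],
       [-3.00385693e-01, -1.26769316e-01, -9.45356005e-01]]), 't': array([-0.303935  ,  0.32053849,  0.54835914])}
[163.37786376  46.24027709]
```

View pics/w1.png

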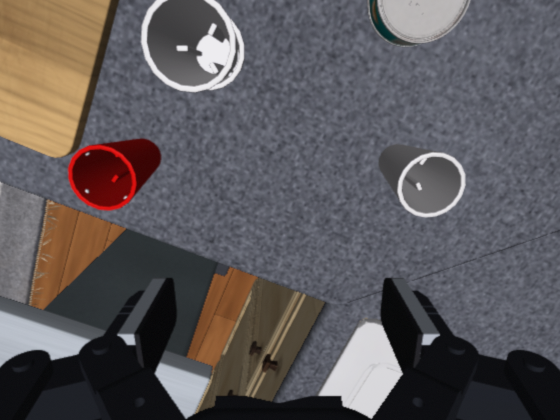

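The wrist view shows the upper cup's rim at about (190,41) with a 94 px spread, the single cup's rim at (432,184), the red cup at (103,177) and the board at the upper left. The fingers are at the bottom.

```bash
python3 - <<'E'
from plant import bot
from h import *
c=bot.camera_info("wrist")
for k,p,z in(("stack",(190,41),.165),("sL",(142,41),.165),("sR",(237,41),.165),("single",(432,184),.105),("red",(103,177),.105)): print(k,ray(c,p,z).round(3))
E
```

```text
stack [ 0.562 -0.034  0.165]
sL [ 0.551 -0.006  0.165]
sR [ 0.574 -0.061  0.165]
single [ 0.535 -0.252  0.105]
red [0.429 0.017 0.105]
```

Emit:
step_arm(moves=[{"claw": 85,"travel": [3,28,0],"spin": 0},{"claw": 85,"travel": [3,28,0],"spin": 0},{"claw": 85,"travel": [0,0,0],"spin": 0},{"claw": 85,"travel": [0,0,0],"spin": 0},{"claw": 85,"travel": [0,0,0],"spin": 0}])

```text
time_s: 1.82
position: [0.491, -0.0724, 0.2711]
ee_rot: [3.08, 0.614, -0.001]
force: [0.9, 0.1, -0.4]
width: 0.085
gripper_force: 0.0
```

```bash
python3 - <<'E'
from plant import bot
from h import *
s=bot.read_state(); print(s["position"])
c=bot.camera_info("wrist")
im=bot.snapshot("wrist"); cv2.imwrite("pics/w2.png",im[:,:,::-1])
hsv=cv2.cvtColor(im,cv2.COLOR_RGB2HSV)
m=cv2.inRange(hsv,(0,0,215),(180,30,255)); m[270:]=0
n,l,st,ce=cv2.connectedComponentsWithStats(m)
for i in range(1,n):
    if st[i,4]>150: print(st[i],ce[i])
for p in((270,100),(265,90)): print(ray(c,p,.165))
E
```

```text
[ 0.4910326  -0.07242517  0.27114949]
[ 218   37   89   94 1131] [261.9106985   81.70645447]
[250  62  34  46 967] [266.98552223  84.00620476]
[447 181  64  60 395] [477.83544304 209.47341772]
[ 0.55482434 -0.03981866  0.165     ]
[ 0.55938611 -0.03443183  0.165     ]
```

View pics/w2.png

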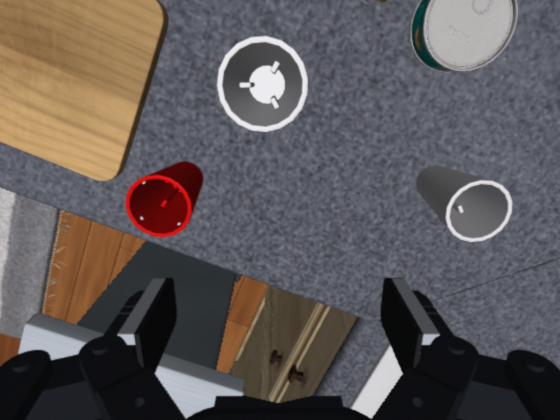

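The rim centre is at (262,83) and the pads are symmetric about column 280. I'll move forward so the cup sits near the principal point.

Emit:
step_arm(moves=[{"claw": 85,"travel": [25,8,0],"spin": 0},{"claw": 85,"travel": [20,8,0],"spin": 0},{"claw": 85,"travel": [0,0,0],"spin": 0},{"claw": 85,"travel": [0,0,0],"spin": 0},{"claw": 85,"travel": [0,0,0],"spin": 0}])

```text
time_s: 2.28
position: [0.5358, -0.056, 0.271]
ee_rot: [3.081, 0.614, -0.002]
force: [-0.6, 0.3, -0.1]
width: 0.0852
gripper_force: 0.0
```

```bash
python3 - <<'E'
from plant import bot
from h import *
s=bot.read_state(); print(s["position"],s["ee_rot"])
c=bot.camera_info("wrist")
im=bot.snapshot("wrist"); cv2.imwrite("pics/w3.png",im[:,:,::-1])
hsv=cv2.cvtColor(im,cv2.COLOR_RGB2HSV)
m=cv2.inRange(hsv,(0,0,215),(180,30,255)); m[300:]=0
n,l,st,ce=cv2.connectedComponentsWithStats(m)
for i in range(1,n):
    if st[i,4]>150:
        x,y,w,h=st[i,:4]; cc=(x+w/2-.5,y+h/2-.5); print(st[i],ce[i],ray(c,cc,.165),ray(c,cc,.105))
print(proj(c,np.array([.562,-.032,.165])))
E
```

```text
[ 0.53578351 -0.05601713  0.27096636] [ 3.08091653e+00  6.14252144e-01 -2.22391840e-03]
[219 109  83  89 935] [262.0459893  147.57860963] [ 0.56429341 -0.03022743  0.165     ] [ 0.55265668 -0.0318125   0.105     ]
[250 121  32  33 709] [265.00423131 137.2651622 ] [ 0.57591896 -0.02963549  0.165     ] [ 0.56708315 -0.03107795  0.105     ]
[261.15641115 157.01209294]
```

Emit:
step_arm(moves=[{"claw": 85,"travel": [14,13,0],"spin": 0},{"claw": 85,"travel": [13,12,0],"spin": 0},{"claw": 85,"travel": [0,0,-25],"spin": 0},{"claw": 85,"travel": [0,0,-25],"spin": 0},{"claw": 85,"travel": [0,0,0],"spin": 0}])

```text
time_s: 2.75
position: [0.5592, -0.0297, 0.2158]
ee_rot: [-3.077, -0.615, 0.015]
force: [-1.5, -0.4, -0.5]
width: 0.0848
gripper_force: 0.0
```

```bash
python3 - <<'E'
from plant import bot
from h import *
s=bot.read_state(); print(s["position"])
c=bot.camera_info("wrist")
im=bot.snapshot("wrist"); cv2.imwrite("pics/w4.png",im[:,:,::-1])
print(proj(c,s["position"]),proj(c,np.array([.5635,-.031,.165])))
E
```

```text
[ 0.55918195 -0.02969648  0.21580826]
[278.90439869 277.98290624] [284.14983206 226.82530748]
```

View pics/w4.png

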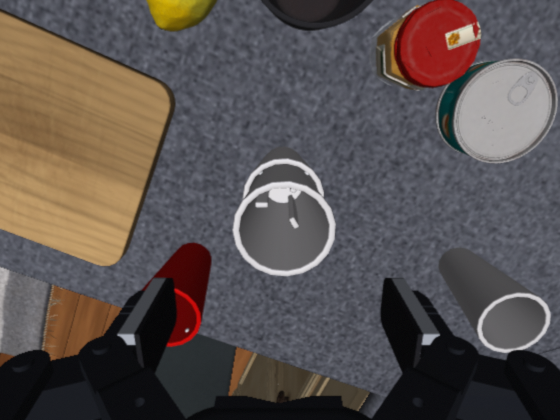

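The rim centre is at (284,228), as predicted (284,227), so I'm going down.

Emit:
step_arm(moves=[{"claw": 85,"travel": [0,0,-25],"spin": 0},{"claw": 85,"travel": [0,0,-25],"spin": 0},{"claw": 85,"travel": [0,0,-25],"spin": 0},{"claw": 85,"travel": [0,0,0],"spin": 0},{"claw": 85,"travel": [0,0,0],"spin": 0}])

```text
time_s: 3.22
position: [0.5626, -0.0303, 0.1464]
ee_rot: [-3.08, -0.615, 0.003]
force: [0.2, -0.0, 0.7]
width: 0.0852
gripper_force: 0.0
```

Emit:
step_arm(moves=[{"claw": 85,"travel": [0,0,-15],"spin": 0},{"claw": 85,"travel": [0,0,-15],"spin": 0},{"claw": 85,"travel": [0,0,0],"spin": 0},{"claw": 75,"travel": [0,0,0],"spin": 0},{"claw": 65,"travel": [0,0,0],"spin": 0}], force=25)

```text
time_s: 3.63
position: [0.5651, -0.0303, 0.1188]
ee_rot: [3.079, 0.616, 0.006]
force: [-0.1, -0.6, -0.1]
width: 0.0652
gripper_force: 0.0
```

Emit:
step_arm(moves=[{"claw": 60,"travel": [0,0,0],"spin": 0},{"claw": 57,"travel": [0,0,0],"spin": 0},{"claw": 54,"travel": [0,0,0],"spin": 0},{"claw": 50,"travel": [0,0,0],"spin": 0},{"claw": 45,"travel": [0,0,0],"spin": 0}])

```text
time_s: 4.05
position: [0.5651, -0.0303, 0.1185]
ee_rot: [3.079, 0.616, 0.005]
force: [-0.7, 0.1, 6.1]
width: 0.0565
gripper_force: 25.4
```

Emit:
step_arm(moves=[{"claw": 45,"travel": [0,0,0],"spin": 0},{"claw": 45,"travel": [0,0,3],"spin": 0},{"claw": 45,"travel": [0,0,4],"spin": 0},{"claw": 45,"travel": [0,0,4],"spin": 0},{"claw": 45,"travel": [0,0,4],"spin": 0}], force=40)

```text
time_s: 4.47
position: [0.5624, -0.0298, 0.1305]
ee_rot: [-3.08, -0.616, 0.003]
force: [-0.4, 0.2, -3.4]
width: 0.056
gripper_force: 43.5
```

Emit:
step_arm(moves=[{"claw": 45,"travel": [0,0,5],"spin": 0},{"claw": 45,"travel": [0,0,5],"spin": 0},{"claw": 45,"travel": [0,0,5],"spin": 0},{"claw": 45,"travel": [0,0,0],"spin": 0},{"claw": 45,"travel": [0,0,0],"spin": 0}])

```text
time_s: 4.88
position: [0.5641, -0.03, 0.1474]
ee_rot: [3.08, 0.616, 0.003]
force: [-0.6, -0.9, -1.4]
width: 0.0559
gripper_force: 43.4
```

```bash
python3 - <<'E'
from plant import bot
from h import *
im=bot.snapshot("scene"); cv2.imwrite("pics/s1.png",cv2.resize(im[90:300,130:410,::-1],None,fx=2.5,fy=2.5))
E
```

```text
(no output)
```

View pics/s1.png

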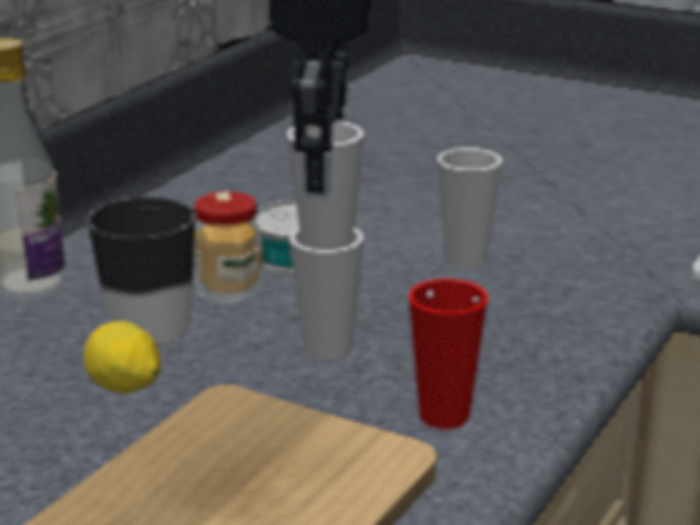

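The upper cup has slid about 29 mm out (rim at (327,130), lower rim at (330,238) in the crop), and the lower cup stands in its place. I'll keep lifting.

Emit:
step_arm(moves=[{"claw": 45,"travel": [0,0,8],"spin": 0},{"claw": 45,"travel": [0,0,8],"spin": 0},{"claw": 45,"travel": [0,0,8],"spin": 0},{"claw": 45,"travel": [0,0,10],"spin": 0},{"claw": 45,"travel": [0,0,12],"spin": 0}])

```text
time_s: 5.35
position: [0.5632, -0.0298, 0.1932]
ee_rot: [-3.08, -0.616, 0.001]
force: [0.7, -0.1, -2.6]
width: 0.0558
gripper_force: 43.4
```

Emit:
step_arm(moves=[{"claw": 45,"travel": [0,0,15],"spin": 0},{"claw": 45,"travel": [0,0,15],"spin": 0},{"claw": 45,"travel": [0,0,8],"spin": 0},{"claw": 45,"travel": [0,0,0],"spin": 0},{"claw": 45,"travel": [0,0,0],"spin": 0}])

```text
time_s: 5.77
position: [0.5639, -0.03, 0.2313]
ee_rot: [3.08, 0.616, 0.003]
force: [0.8, 0.0, -3.2]
width: 0.0562
gripper_force: 43.4
```

```bash
python3 - <<'E'
from plant import bot
from h import *
im=bot.snapshot("scene"); cv2.imwrite("pics/s2.png",cv2.resize(im[60:270,130:410,::-1],None,fx=2.5,fy=2.5))
E
```

```text
(no output)
```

View pics/s2.png

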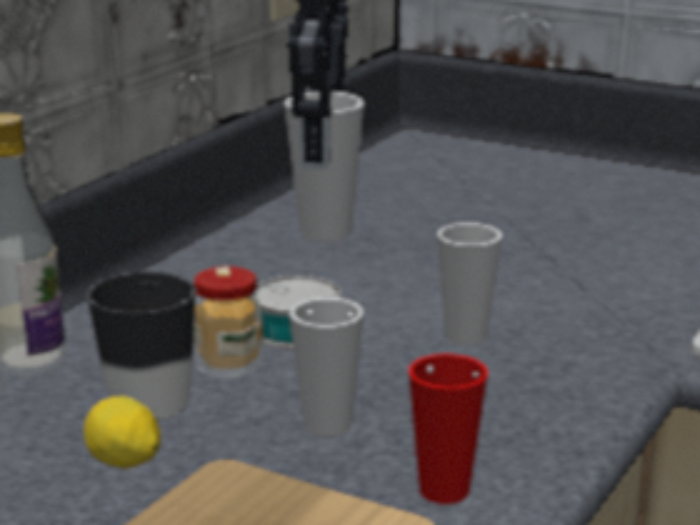

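The upper cup hangs upright and clear (foot at about (328,238)), and the lower cup stands at (328,370). Next I'll carry it to the board.

Emit:
step_arm(moves=[{"claw": 45,"travel": [-4,12,0],"spin": 0},{"claw": 45,"travel": [-6,20,0],"spin": 0},{"claw": 45,"travel": [-6,24,0],"spin": 0},{"claw": 45,"travel": [-6,26,0],"spin": 0},{"claw": 45,"travel": [-6,26,0],"spin": 0}])

```text
time_s: 6.23
position: [0.5337, 0.0797, 0.2288]
ee_rot: [-3.08, -0.615, 0.004]
force: [1.0, 0.4, -1.3]
width: 0.0562
gripper_force: 43.4
```

Emit:
step_arm(moves=[{"claw": 45,"travel": [-7,26,0],"spin": 0},{"claw": 45,"travel": [-7,26,0],"spin": 0},{"claw": 45,"travel": [-7,26,0],"spin": 0},{"claw": 45,"travel": [-7,26,0],"spin": 0},{"claw": 45,"travel": [-6,20,0],"spin": 0}])

```text
time_s: 6.65
position: [0.4992, 0.2045, 0.2288]
ee_rot: [-3.079, -0.618, 0.005]
force: [0.7, 0.4, -1.6]
width: 0.0558
gripper_force: 43.4
```

Emit:
step_arm(moves=[{"claw": 45,"travel": [-4,18,-10],"spin": 0},{"claw": 45,"travel": [-4,10,-20],"spin": 0},{"claw": 45,"travel": [0,0,-25],"spin": 0},{"claw": 45,"travel": [0,0,-25],"spin": 0},{"claw": 45,"travel": [0,0,-15],"spin": 0}])

```text
time_s: 7.07
position: [0.4898, 0.2303, 0.1312]
ee_rot: [3.08, 0.618, -0.011]
force: [0.3, -0.7, -2.8]
width: 0.0565
gripper_force: 43.4
```

Emit:
step_arm(moves=[{"claw": 45,"travel": [0,0,-10],"spin": 0},{"claw": 45,"travel": [0,0,-10],"spin": 0},{"claw": 45,"travel": [0,0,0],"spin": 0},{"claw": 45,"travel": [0,0,0],"spin": 0},{"claw": 45,"travel": [0,0,0],"spin": 0}])

```text
time_s: 7.48
position: [0.4944, 0.2304, 0.1165]
ee_rot: [-3.08, -0.616, -0.003]
force: [0.7, 0.7, -1.5]
width: 0.0563
gripper_force: 43.4
```

```bash
python3 - <<'E'
from plant import bot
from h import *
im=bot.snapshot("side"); cv2.imwrite("pics/d1.png",cv2.resize(im[120:400,100:380,::-1],None,fx=2.1,fy=2.1))
E
```

```text
(no output)
```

View pics/d1.png

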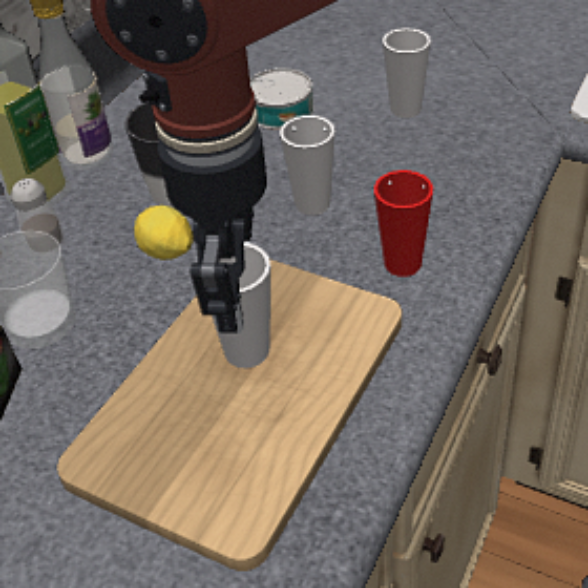

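The cup hangs upright over the board (foot at about (244,360) in the crop), well inside the edges, with roughly 36 mm left to go down.

Emit:
step_arm(moves=[{"claw": 45,"travel": [0,0,-10],"spin": 0},{"claw": 45,"travel": [0,0,-10],"spin": 0},{"claw": 45,"travel": [0,0,-7],"spin": 0},{"claw": 45,"travel": [0,0,-3],"spin": 0},{"claw": 45,"travel": [0,0,0],"spin": 0}])

```text
time_s: 7.95
position: [0.492, 0.2296, 0.0835]
ee_rot: [3.08, 0.616, -0.005]
force: [-0.1, -0.6, -2.0]
width: 0.0561
gripper_force: 43.4
```

Emit:
step_arm(moves=[{"claw": 45,"travel": [0,0,-1],"spin": 0},{"claw": 45,"travel": [0,0,-1],"spin": 0},{"claw": 45,"travel": [0,0,-1],"spin": 0},{"claw": 45,"travel": [0,0,0],"spin": 0},{"claw": 45,"travel": [0,0,0],"spin": 0}])

```text
time_s: 8.37
position: [0.4936, 0.2301, 0.0825]
ee_rot: [-3.081, -0.616, -0.001]
force: [-0.2, 0.7, -1.5]
width: 0.0561
gripper_force: 43.4
```

Emit:
step_arm(moves=[{"claw": 45,"travel": [0,0,-1],"spin": 0},{"claw": 45,"travel": [0,0,-1],"spin": 0},{"claw": 45,"travel": [0,0,0],"spin": 0},{"claw": 45,"travel": [0,0,0],"spin": 0},{"claw": 45,"travel": [0,0,0],"spin": 0}])

```text
time_s: 8.78
position: [0.4935, 0.2301, 0.0804]
ee_rot: [-3.081, -0.616, -0.0]
force: [0.9, -0.2, -1.6]
width: 0.0561
gripper_force: 43.4
```

Emit:
step_arm(moves=[{"claw": 45,"travel": [0,0,-1],"spin": 0},{"claw": 45,"travel": [0,0,0],"spin": 0},{"claw": 45,"travel": [0,0,-1],"spin": 0},{"claw": 45,"travel": [0,0,0],"spin": 0},{"claw": 45,"travel": [0,0,0],"spin": 0}])

```text
time_s: 9.2
position: [0.4947, 0.2306, 0.0804]
ee_rot: [-3.08, -0.616, -0.004]
force: [-1.1, -1.5, 8.0]
width: 0.0562
gripper_force: 43.1
```

Contact (8 N). Now I'll let go gently.

Emit:
step_arm(moves=[{"claw": 56,"travel": [0,0,0.5],"spin": 0},{"claw": 58,"travel": [0,0,0],"spin": 0},{"claw": 62,"travel": [0,0,0],"spin": 0},{"claw": 70,"travel": [0,0,0],"spin": 0},{"claw": 85,"travel": [0,0,0],"spin": 0}], force=20)

```text
time_s: 9.62
position: [0.4932, 0.23, 0.0784]
ee_rot: [3.081, 0.616, -0.001]
force: [1.1, 0.7, 0.5]
width: 0.08
gripper_force: 0.0
```

Emit:
step_arm(moves=[{"claw": 85,"travel": [0,0,0],"spin": 0},{"claw": 85,"travel": [0,0,0],"spin": 0},{"claw": 85,"travel": [0,0,5],"spin": 0},{"claw": 85,"travel": [0,0,10],"spin": 0},{"claw": 85,"travel": [0,0,15],"spin": 0}])

```text
time_s: 10.03
position: [0.4923, 0.2297, 0.1083]
ee_rot: [3.08, 0.616, -0.005]
force: [0.8, -0.2, 0.1]
width: 0.0849
gripper_force: 0.0
```

Emit:
step_arm(moves=[{"claw": 85,"travel": [0,0,25],"spin": 0},{"claw": 85,"travel": [0,0,30],"spin": 0},{"claw": 85,"travel": [0,0,30],"spin": 0},{"claw": 85,"travel": [0,0,20],"spin": 0},{"claw": 85,"travel": [0,0,0],"spin": 0}])

```text
time_s: 10.45
position: [0.4974, 0.2314, 0.2213]
ee_rot: [-3.079, -0.616, -0.02]
force: [0.4, 0.1, 0.1]
width: 0.085
gripper_force: 0.0
```

Emit:
step_arm(moves=[{"claw": 85,"travel": [0,0,0],"spin": 0},{"claw": 85,"travel": [0,0,0],"spin": 0},{"claw": 85,"travel": [0,0,0],"spin": 0},{"claw": 85,"travel": [0,0,0],"spin": 0},{"claw": 85,"travel": [0,0,0],"spin": 0}])

```text
time_s: 10.87
position: [0.4925, 0.2298, 0.2121]
ee_rot: [3.08, 0.616, -0.005]
force: [0.2, 0.1, 0.3]
width: 0.0849
gripper_force: 0.0
```

```bash
python3 - <<'E'
from plant import bot
from h import *
im=bot.snapshot("side"); cv2.imwrite("pics/d2.png",cv2.resize(im[120:400,100:380,::-1],None,fx=2.1,fy=2.1))
E
```

```text
(no output)
```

View pics/d2.png

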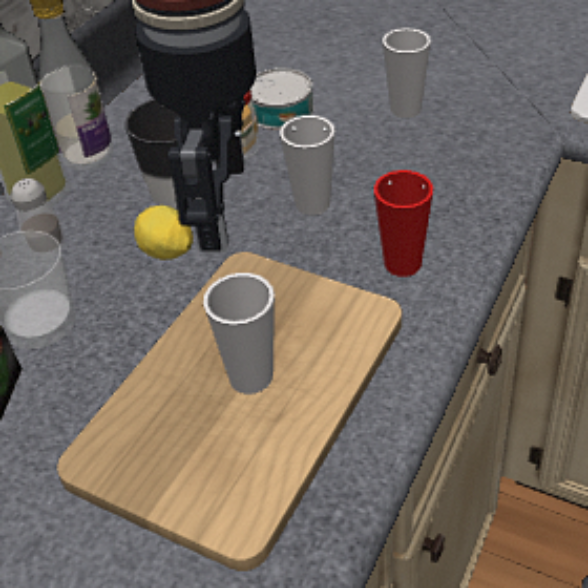

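The cup stands upright near the board's centre (foot at about (250,380) in the crop). The lower and single cups stand where they were, and the gripper is clear.

```bash
python3 -c "
from plant import bot
print(bot.hand_in())"
```

```text
the job is handed in; nothing more can be done
None
```

The upper cup stands upright and released near the middle of the board, the lower and single cups look unmoved in the last picture, and the job is handed in (no verdict was returned).

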